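# Press the cooling block into the corner of the plate nest and hold it

### The job

Press the nest's rubber-topped pedal right down to its stop so that the orange-nosed jaw swings back and stays open, then set the purple cooling block flat on the black plate with its long side along the side fence and push it home into the corner. Finish still holding on to the block and pressing it firmly and squarely against both aluminium fences at once - do not let go, because I will then adjust the jaw to fit it. Leave the other things on the bench where they are.

Things in the scene. Friction and masses are not known exactly. Their poses are not given: they have to be found in the camera images.
- nest: fixture for blocks, fixed to the bench: black plate with tapped holes, smooth, top 16 mm above the bench. Origin on the bench. Own x points away from the robot (when not turned), y left, z up. Plate: x -46 to +85, y -65 to +65 mm. Aluminium fences along its far and right edges; left side open; jaw and pedal at the near edge
- corner (a point): the inside corner of the nest, where the inner faces of the two fences would meet, on the plate's top face (x 65, y -45, z 16 mm from the nest's origin); axes as the nest's. A block that is home lies flat with its long side along x, its centre 52.5 mm from here along -x and 34 mm along +y
- far_fence: aluminium fence at the far edge, 15 mm thick, 94 mm long along y, 12 mm high above the plate (top 28 mm above the bench); origin under its middle, its inner face 7.5 mm from there towards -x. The fences end short of the corner and leave a small gap there
- side_fence: aluminium fence at the right edge, 15 mm thick, 98 mm long along x, 12 mm high above the plate; origin under its middle, its inner face 7.5 mm from there towards +y
- pedal (a joint): pedal and jaw, one bent lever on a pin across the nest (at x -56, y -11, z 10 mm from the nest's origin): 0 pedal up, jaw closed; 0.58 rad pedal level at its lower stop, jaw open. An over-centre spring resists with about 9 N at the tread at first, less towards half way; then the lever snaps over and stays down by itself
- tread (a point): middle of the pedal's ribbed black rubber top; moves with the pedal. Tread 52 mm wide along y, from 20 to 80 mm from the pin towards the robot. Up, it rises towards the robot at 0.58 rad, this point 45 mm above the bench; down, it is level, its top 15 mm above the bench, this point at x -111, y -11 mm from the nest's origin
- jaw (a point): middle of the jaw's orange nose, a bar 12 mm thick and 40 mm wide along y; moves with the pedal. Closed, it stands over the plate and takes 6 mm of the block's room; open, it is 12 mm clear of the near end of a block that is home
- block: purple cooling block for small tubes, 105 mm (own x) x 68 mm (own y) x 28 mm high, about 0.2 kg; starts flat on the bench. Origin at the centre of its underside. Either end may go first. In the nest only its upper 16 mm stand above the fences, so take it across the 68 mm sides by the upper part
- pipette_a: bystander: pipette with blue knob, 256 mm long, lying across the front of the bench; origin near the middle of its length, on the bench
- bottle: bystander: white bottle with blue cap, 68 mm diameter, 115 mm high; origin under its centre
- vial: bystander: white vial with green cap, 25 mm diameter, 46 mm high; origin under its centre
- timer: bystander: white bench timer 62 x 62 x 22 mm; origin under its centre
Mind the look-alikes: they are no part of the job. There is more than one size of the block; the job needs the larger.

How it is judged:
By the outcome, as a careful person would: the job done as asked, in the order asked, and still so for the second after the job is handed in, while the arm keeps its last pose, push and grip.
It also fails if it takes over 59 s, if anything falls off the work surface, if the arm or the gripper's body presses on something with over 40 N, if the wrist force passes 120 N, or if a joint passes its speed limit or range.

### The arm

A 7-joint arm with a two-finger parallel gripper is mounted at the origin on a cart in front of the work surface, level with it; the furniture and walls round the work are solid. World frame = base frame: x ahead of the robot, y to its left, z up, the work surface at z = 0. Lengths are in mm, angles in rad, forces in N, time in s.
With the tool pointing down it reaches from about 400 to 875 mm from the base axis. Payload 4.4 kg.
Tool frame: the origin (TCP) lies midway between the tips of the shut fingers; the grasp point (between the pads) lies 19 mm behind it; z points along the fingers, y is the line along which they close (so a half turn about z gives the same grasp; the last joint's range is limited). The gripper opens to 85 mm and grips with 20 to 120 N. Pads are 22 mm wide; open, the fingers measure 114 mm over their backs; the gripper's body (76 mm by 85 mm) begins 54 mm behind the grasp point. The pads swing forward as they close: fully open they stand 13 mm farther back than shut.
Start: joints at [-1.201, 0.628, 0.038, 1.517, -0.027, 0.996, -0.02], TCP at [274.367, 589.271, 231.313] pointing down, gripper open.
Joint ranges: [-3.06, 3.06], [-0.37, 2.12], [-1.25, 1.32], [0.18, 2.47], [-1.1, 4.24], [0.23, 1.98], [-2.94, 2.94]. Speed limits (rad/s): [2.57, 2.57, 3.14, 3.14, 3.14, 3.14, 3.14].

### API

Orientations are given as [roll, pitch, yaw] about the fixed x, y, z axes, in that order (R = Rz(yaw) Ry(pitch) Rx(roll)).
In Python, from cell import ctrl gives the robot as it stands.
- The arm moves only by the shell command python3 -m handwheel 'ROWS'. ROWS is JSON, a list of rows, each a list of 3 entries, a list of its own where there are three numbers: the turn, a rotation vector about the tool's x, y, z in degrees, then the shift along the tool's x, y, z in m, then the closure, from 0 (fully open) to 1 (shut). A call has 1 to 5 rows; each row shifts and turns the commanded pose from where the row before left it, along the tool's axes as they then stand; what a row does not reach is not made up. A row lasts 1/12 s, in which the tool goes at most 41.7 mm and 7.16 degrees, less where a joint would pass 70% of its speed; a pose out of reach is approached as far as the arm can. A call is refused whole if a number of a shift passes 0.0417 or a number of a turn 7.16, either way. A call with a gripper value outside its range is refused whole. The fingers move at their own pace and stop on an object; the grip force is fixed at half the most. Time passes only in rows, so rows that do not move let the fingers close. It gives the time, the measured TCP pose, the force, the opening and the grip force at its end, in the units of the state.
- ctrl.read_state(): the state, without advancing time (a new reading comes with each control period).
- ctrl.get_image(name): name is "scene" or "side" or "wrist"; returns a dict with "pixels" (480x640x3 uint8, red, green, blue), "fx", "fy", "cx", "cy" (pixels), "pose" (4x4, takes a point from camera to world coordinates); the wrist camera has in their place "T_tool_cam" (4x4, takes a point from camera to tool coordinates, whose origin is the TCP and whose axes are the flange's). Camera axes: x right, y up, looking along -z (the intrinsics and any distortion apply to the point x, -y, -z); pixel columns grow to the right and rows downward; lengths in mm; the calibration is good to about 2 mm. A picture is of the moment at which its call begins: read the wrist's pose just before it. There is no depth.
- ctrl.finish_job(): hands the job in; it is judged then, once.
The state is a dict: "clock": time; "qpos": joint angles; "qd": joint speeds; "tau": joint torques, N m; "eef_pos": TCP position; "tool_rot": TCP orientation; "force": force on the tool from outside, world axes, zero at the start; "torque": the same for the moment, N m; "width": finger opening in mm; "gripper_force": force on a finger pad.
Only numpy, scipy, OpenCV 4.12 (cv2) and the standard library are available. Lean on these libraries where they do the work, as an engineer would, in place of code of your own. Each camera call takes 0.05 s, during which the arm holds its last target. There are 200 camera calls.

## Working session

There is one attempt and no reset: what is moved stays moved. The work goes in short steps, Python scripts to look and compute and a shell command to move; the robot and the scene stay as the last step left them, time stands still between calls to the robot, and variables do not carry over. Pictures are saved under pics/ and viewed, at most 10 in all, crops included, and the job is handed in when it is done.

```bash
ls; mkdir -p pics
cat > h.py <<'E'
import numpy as np,cv2
from cell import ctrl
from scipy.spatial.transform import Rotation as R
def snap(name,fn=None):
    s=ctrl.read_state(); im=ctrl.get_image(name)
    if 'pose' not in im or im.get('pose') is None:
        T=np.eye(4);T[:3,:3]=R.from_euler('xyz',s['tool_rot']).as_matrix();T[:3,3]=s['eef_pos']
        im['pose']=T@np.array(im['T_tool_cam'])
    im['pose']=np.array(im['pose'])
    if fn: cv2.imwrite('pics/'+fn,cv2.cvtColor(im['pixels'],cv2.COLOR_RGB2BGR))
    return im
def ray(im,u,v):
    dist=np.array(im.get('dist',im.get('distortion',np.zeros(5))),float)
    K=np.array([[im['fx'],0,im['cx']],[0,im['fy'],im['cy']],[0,0,1]])
    p=cv2.undistortPoints(np.array([[[u,v]]],float),K,dist)[0,0]
    d=im['pose'][:3,:3]@np.array([p[0],-p[1],-1.]); return im['pose'][:3,3],d
def onz(im,u,v,z):
    o,d=ray(im,u,v); return o+d*(z-o[2])/d[2]
E
python3 - <<'E'
from h import *
for n in ['scene','side','wrist']:
    im=snap(n,n+'0.png'); print(n,{k:v for k,v in im.items() if k not in('pixels','pose')},im['pose'].round(2).tolist())
s=ctrl.read_state();print(s)
E
```

```text
pics
scene {'fx': 446.8767326926492, 'fy': 446.8767326926492, 'cx': 310.1773459581216, 'cy': 245.87338195712977} [[0.57, 0.63, -0.53, 134.93], [-0.82, 0.43, -0.36, -453.12], [-0.0, 0.64, 0.77, 698.27], [0.0, 0.0, 0.0, 1.0]]
side {'fx': 502.0101013660386, 'fy': 502.0101013660386, 'cx': 311.8121074183267, 'cy': 248.59452593331696} [[-1.0, 0.04, -0.07, 519.98], [-0.08, -0.41, 0.91, 660.47], [0.01, 0.91, 0.41, 434.49], [0.0, 0.0, 0.0, 1.0]]
wrist {'fx': 351.0625420595511, 'fy': 351.0625420595511, 'cx': 322.34457752392484, 'cy': 237.04596974877674, 'T_tool_cam': array([[ 2.62100498e-04,  9.53922398e-01,  3.00053313e-01,
         7.67698585e+01],
       [ 9.99999453e-01,  5.39049913e-05, -1.04488609e-03,
        -1.51706987e+00],
       [-1.01291462e-03,  3.00053422e-01, -9.53921861e-01,
        -1.42108302e+02],
       [ 0.00000000e+00,  0.00000000e+00,  0.00000000e+00,
         1.00000000e+00]])} [[0.42, -0.86, -0.27, 204.0], [0.91, 0.4, 0.13, 620.0], [-0.0, -0.3, 0.95, 372.59], [0.0, 0.0, 0.0, 1.0]]
{'clock': 0.15, 'qpos': array([-1.20078425,  0.62910757,  0.03846757,  1.51816635, -0.02699478,
        0.99629464, -0.01999867]), 'qd': array([-2.17183897e-04, -1.86670229e-03,  1.70923905e-03, -2.77613360e-03,
        4.36005552e-05, -1.35688652e-03, -3.90566344e-04]), 'tau': array([ 2.81577290e-03, -5.63803840e+01,  1.22809075e+00, -1.93655813e+01,
        1.11071236e-02,  7.31785593e-03,  1.34465375e-05]), 'eef_pos': array([274.17254722, 588.81038831, 230.60863123]), 'tool_rot': array([-3.14013530e+00,  2.18069547e-05,  2.70576862e+00]), 'force': array([-0.4446597 ,  0.57810994, -0.14247181]), 'torque': array([ 0.01133728,  0.0105675 , -0.04714385]), 'gripper_force': 0.0, 'width': 85.62961001408594}
```

View pics/scene0.png

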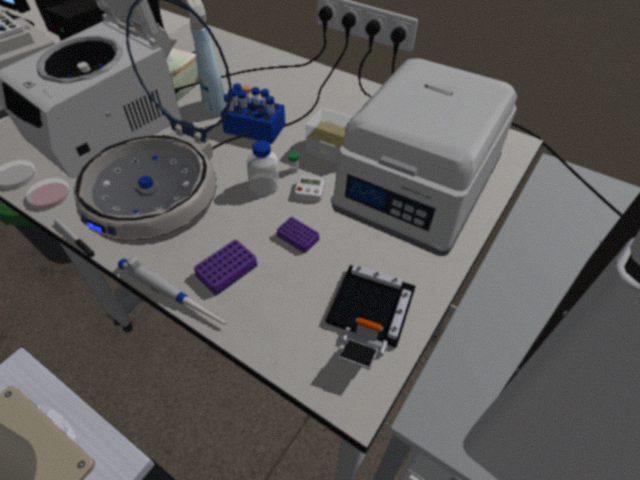

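View pics/side0.png

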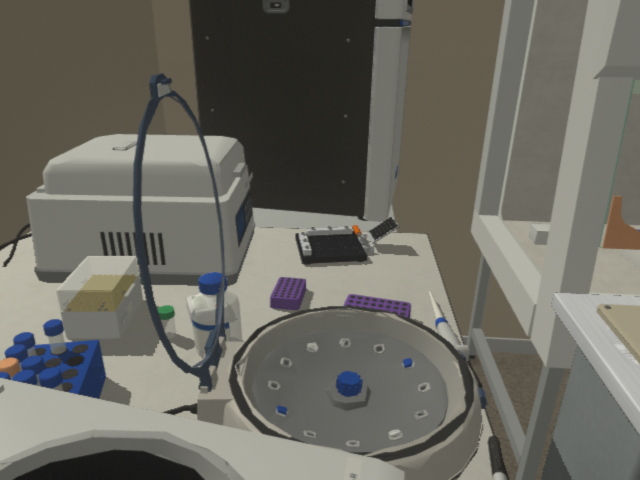

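Scene: two purple blocks, large at (226,266), small at (298,234). The nest is near (370,305), with the orange nose at (369,324) and the tread at (358,352). The vial, timer and bottle are around (290,170), and the pipette is at (170,290). In the side view the pedal is up at (383,229).

```bash
cat >> h.py <<'E'
def purple(im):
    hsv=cv2.cvtColor(im['pixels'],cv2.COLOR_RGB2HSV)
    m=cv2.inRange(hsv,(125,70,30),(160,255,255))
    m=cv2.morphologyEx(m,cv2.MORPH_CLOSE,np.ones((9,9)))
    c,_=cv2.findContours(m,cv2.RETR_EXTERNAL,cv2.CHAIN_APPROX_NONE)
    return sorted([k for k in c if cv2.contourArea(k)>300],key=cv2.contourArea)[::-1]
def rect_on(im,c,z):
    p=np.array([onz(im,*q[0],z)[:2] for q in c],np.float32)
    return cv2.minAreaRect(p)
E
python3 - <<'E'
from h import *
im=snap('scene')
for c in purple(im):
    print(cv2.boundingRect(c),rect_on(im,c,14), rect_on(im,c,28))
for n,u,v,z in [('nose',369,324,40),('tread',358,352,45),('plateFL',347,268,16),('plateNL',328,318,16),('FR',412,288,28),('bottle',263,188,0),('vial',293,170,10),('timer',309,190,10)]:
    print(n,onz(im,u,v,z).round())
b=cv2.cvtColor(im['pixels'],cv2.COLOR_RGB2BGR)
c1=cv2.resize(b[210:300,180:330],None,fx=5,fy=5,interpolation=cv2.INTER_CUBIC)[:, :]
c2=cv2.resize(b[255:370,310:425],None,fx=4,fy=4,interpolation=cv2.INTER_CUBIC)
cv2.imwrite('pics/c1.png',c1);cv2.imwrite('pics/c2.png',c2)
E
```

```text
(194, 240, 63, 55) ((472.5150451660156, -23.62499237060547), (82.20057678222656, 110.96478271484375), 78.57720947265625) ((465.6080627441406, -32.4124870300293), (80.51875305175781, 108.69445037841797), 78.57721710205078)
(277, 217, 42, 35) ((616.0195922851562, -89.82535552978516), (84.45027923583984, 59.84595489501953), 85.45610809326172) ((606.176513671875, -97.25840759277344), (82.7224349975586, 58.62154769897461), 85.45610809326172)
nose [ 502. -319.   40.]
tread [ 445. -331.   45.]
plateFL [ 598. -220.   16.]
plateNL [ 485. -249.   16.]
FR [ 617. -344.   28.]
bottle [695.  63.   0.]
vial [775.  36.  10.]
timer [740. -33.  10.]
```

View pics/c1.png

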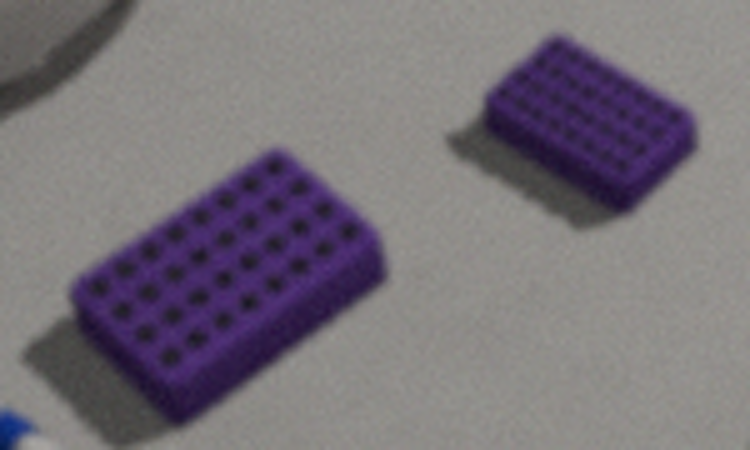

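View pics/c2.png

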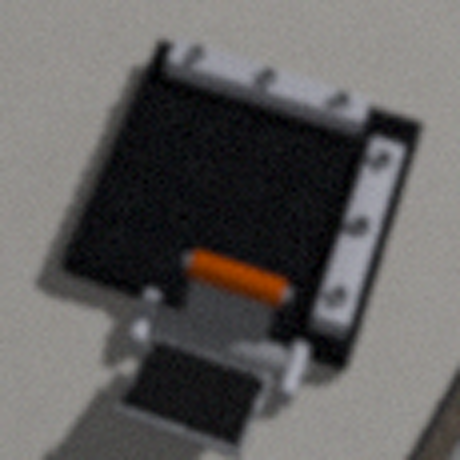

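Two candidates: the large purple block at (226,266) has the 8x5 wells and measures about 110 mm on the long side. The small one at (298,234) is about 80 mm. The large one fits the description, and the crop confirms it. The nest crop shows plate corners FL (350,265), NL (326,322), FR (415,285), NR (396,347), with the jaw closed.

```bash
cat >> h.py <<'E'
def togo(x,y,z,yawdeg,s=None):
    s=s or ctrl.read_state(); M=R.from_euler('xyz',s['tool_rot'])
    G=R.from_euler('xyz',[np.pi,0,np.radians(yawdeg)])
    t=np.degrees((M.inv()*G).as_rotvec())
    d=np.array([x,y,z])-s['eef_pos']
    print('turn',t.round(2),'shift after turn(tool mm)',G.inv().apply(d).round(1),'yaw now',np.degrees(s['tool_rot']).round(2),'pos',s['eef_pos'].round(1),'t',round(s['clock'],2))
E
python3 - <<'E'
from h import *
im=snap('scene')
P=[onz(im,*q,16)[:2] for q in [(350,265),(326.3,322),(415,285.5),(396,347)]]
print(np.round(P),np.mean(P,0)); 
for a,b in [(1,0),(3,2),(0,2),(1,3)]:
    d=P[b]-P[a];print(np.hypot(*d),np.degrees(np.arctan2(d[1],d[0])))
Q=[onz(im,*q,28)[:2] for q in [(235.6,240),(255.6,257),(215.6,286.4),(195,269)]]
print(np.round(Q),np.mean(Q,0))
for a,b in [(0,1),(2,1),(3,2),(3,0)]:
    d=Q[b]-Q[a];print(np.hypot(*d),np.degrees(np.arctan2(d[1],d[0])))
togo(500,-290,231,14)
E
```

```text
[[ 607. -221.]
 [ 477. -251.]
 [ 634. -345.]
 [ 503. -374.]] [ 555.38976206 -297.54553191]
133.71290087773306 13.252683932000133
134.43211546503167 12.40468187411299
126.87427803184995 -77.6764511307721
124.89855573933194 -78.0143878336475
[[524.  -6.]
 [513. -66.]
 [419. -49.]
 [427.  10.]] [470.96624315 -27.71698733]
60.6162524793311 -100.55203578906122
95.71881357530556 -10.248836328708393
59.07270163251157 -97.48731825462681
98.8987690263176 -9.315307135654956
turn [-2.0000e-02  6.0000e-02  1.4103e+02] shift after turn(tool mm) [ 6.400e+00  9.075e+02 -1.000e-01] yaw now [-179.95   -0.    155.03] pos [274.2 589.  230.9] t 0.25
```

```bash
H="python3 -m handwheel"
for i in 1 2 3 4; do $H '[[[0,0,7.1],[0,0,0],0],[[0,0,7.1],[0,0,0],0],[[0,0,7.1],[0,0,0],0],[[0,0,7.1],[0,0,0],0],[[0,0,7.1],[0,0,0],0]]'; done
for i in 1 2 3 4; do $H '[[[0,0,0],[0,0.04,0],0],[[0,0,0],[0,0.04,0],0],[[0,0,0],[0,0.04,0],0],[[0,0,0],[0,0.04,0],0],[[0,0,0],[0,0.04,0],0]]'; done
python3 -c "
from h import *
togo(500,-290,231,12.6)"
```

```text
clock: 0.67
eef_pos: [274.3, 589.2, 231.2]
tool_rot: [-3.141, 0.0, 2.08]
force: [1.1, -0.3, -0.3]
width: 85.0
gripper_force: 0.0
clock: 1.08
eef_pos: [274.2, 589.2, 231.2]
tool_rot: [-3.141, 0.0, 1.461]
force: [-0.7, -0.2, -0.2]
width: 85.5
gripper_force: 0.0
clock: 1.5
eef_pos: [274.1, 589.3, 231.2]
tool_rot: [-3.141, 0.0, 0.841]
force: [-0.4, 0.3, 0.6]
width: 85.1
gripper_force: 0.0
clock: 1.92
eef_pos: [274.1, 589.3, 231.2]
tool_rot: [-3.142, 0.0, 0.222]
force: [-0.4, -0.2, -0.3]
width: 85.3
gripper_force: 0.0
clock: 2.33
eef_pos: [319.4, 392.7, 231.3]
tool_rot: [-3.142, -0.0, 0.228]
force: [1.4, 0.8, 0.4]
width: 85.5
gripper_force: 0.0
clock: 2.75
eef_pos: [364.5, 198.0, 231.5]
tool_rot: [-3.141, -0.0, 0.228]
force: [0.2, -0.2, -0.2]
width: 85.4
gripper_force: 0.0
clock: 3.17
eef_pos: [409.8, 3.1, 231.5]
tool_rot: [-3.141, -0.001, 0.228]
force: [1.2, 0.4, 0.0]
width: 85.5
gripper_force: 0.0
clock: 3.58
eef_pos: [454.9, -192.0, 231.3]
tool_rot: [-3.141, -0.0, 0.228]
force: [0.7, 0.2, 0.6]
width: 85.8
gripper_force: 0.0
turn [-0.03 -0.02  0.44] shift after turn(tool mm) [ 22.6 105.5   0.3] yaw now [-1.7997e+02 -2.0000e-02  1.3040e+01] pos [ 454.9 -192.   231.3] t 3.58
```

```bash
python3 -m handwheel '[[[0,0,0.4],[0,0.035,0],1],[[0,0,0],[0.02,0.035,0],1],[[0,0,0],[0,0.035,0],1],[[0,0,0],[0,0,0],1],[[0,0,0],[0,0,0],1]]'
python3 -c "
from h import *
im=snap('wrist','w1.png')"
```

```text
clock: 4.0
eef_pos: [496.9, -290.6, 231.0]
tool_rot: [3.141, 0.001, 0.217]
force: [-0.7, 0.9, -0.8]
width: 25.3
gripper_force: 0.0
```

View pics/w1.png

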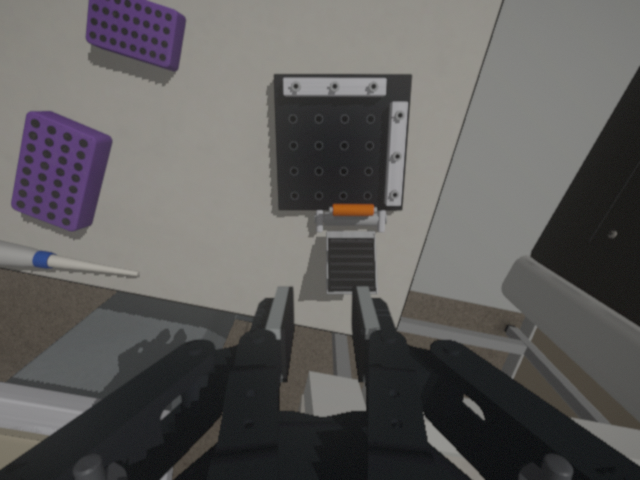

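The wrist view shows the nest: far fence at (334,87), side fence at (398,153), nose at (353,210), tread at (351,264). The large block is at (62,170), the small one at (135,30).

Run:
```python
from h import *
im=snap('wrist')
g=cv2.cvtColor(im['pixels'],cv2.COLOR_RGB2HSV)
for x0,y0,x1,y1 in [(278,74,390,102),(385,98,410,210)]:
  for th in (120,150,170):
    m=np.zeros((480,640),np.uint8); sub=cv2.inRange(g[y0:y1,x0:x1],(0,0,th),(179,60,255)); m[y0:y1,x0:x1]=sub
    m=cv2.morphologyEx(m,cv2.MORPH_CLOSE,np.ones((5,5)))
    c=max(cv2.findContours(m,cv2.RETR_EXTERNAL,cv2.CHAIN_APPROX_NONE)[0],key=cv2.contourArea)
    print(th,cv2.boundingRect(c),rect_on(im,c,28))
P=[onz(im,*q,16)[:2] for q in [(275,74),(278,210),(411,74),(403,210)]]
print(np.round(P,1),np.mean(P,0))
for a,b in [(1,0),(3,2),(0,2),(1,3)]:
    d=P[b]-P[a];print(np.hypot(*d),np.degrees(np.arctan2(d[1],d[0])))
print('tread',onz(im,351,264,45),'nose',onz(im,353,210,45))
for c in purple(im): print(rect_on(im,c,28),cv2.boundingRect(c))
```

```text
120 (287, 74, 103, 22) ((609.4983520507812, -278.47772216796875), (17.539024353027344, 92.55813598632812), 12.556059837341309)
150 (287, 79, 102, 16) ((607.8333740234375, -278.5247497558594), (12.569815635681152, 91.5699234008789), 12.551734924316406)Traceback (most recent call last):
  File "<stdin>", line 8, in <module>
ValueError: max() iterable argument is empty
```

Run:
```python
from h import *
im=snap('wrist','w2.png')
g=cv2.cvtColor(im['pixels'],cv2.COLOR_RGB2HSV)
for x0,y0,x1,y1 in [(280,74,391,102),(388,98,413,210)]:
  for th in (120,140,150):
    m=np.zeros((480,640),np.uint8); sub=cv2.inRange(g[y0:y1,x0:x1],(0,0,th),(179,60,255)); m[y0:y1,x0:x1]=sub
    m=cv2.morphologyEx(m,cv2.MORPH_CLOSE,np.ones((5,5)))
    c=max(cv2.findContours(m,cv2.RETR_EXTERNAL,cv2.CHAIN_APPROX_NONE)[0],key=cv2.contourArea)
    print(th,cv2.boundingRect(c),rect_on(im,c,28))
print(g[86,388:416,2],g[150,385:416,2],g[150,270:285,2],g[66:100,310,2])
o=cv2.inRange(g,(5,180,120),(20,255,255)); print('orange',cv2.boundingRect(o))
for c in purple(im): print(rect_on(im,c,28),cv2.boundingRect(c))
d=cv2.inRange(g[220:320,300:400],(0,0,0),(179,255,90)); d=cv2.morphologyEx(d,cv2.MORPH_CLOSE,np.ones((5,5)));
for c in cv2.findContours(d,cv2.RETR_EXTERNAL,cv2.CHAIN_APPROX_NONE)[0]:
  if cv2.contourArea(c)>200: print('dark',cv2.boundingRect(c))
togo(500,-290,231,12.6)
```

```text
120 (288, 74, 103, 23) ((609.4662475585938, -278.1956481933594), (18.389198303222656, 93.01435852050781), 12.630575180053711)
140 (289, 79, 102, 17) ((607.7348022460938, -278.9586181640625), (13.224985122680664, 91.93363952636719), 11.982963562011719)
150 (289, 80, 102, 15) ((607.9037475585938, -278.6872863769531), (11.746424674987793, 91.56409454345703), 12.632842063903809)
120 (391, 103, 22, 107) ((558.9855346679688, -351.5212097167969), (100.88660430908203, 20.95857810974121), 17.039018630981445)
140 (391, 104, 22, 106) ((558.575927734375, -351.65631103515625), (100.02411651611328, 20.940284729003906), 17.039018630981445)
150 (392, 104, 20, 102) ((560.74560546875, -350.5927734375), (94.73681640625, 12.475410461425781), 12.269177436828613)
[163 161 144  95  59  56  57  55  55  55  56  54  58  55  56  55  57  55
  54  55  56  57  58  58  56  57  59  79] [ 37  39  40  41  42  47  63  84 104 133 153 157 155 155 156 157 159 159
 159 159 159 158 157 141  96  85 121 142 149 147 148] [145 144 141 130 106  94  93  92  91  85  66  50  46  47  47] [148 147 147 147 147 148 148 142 121  83  58  67 103 139 157 160 159 158
 157 158 158 157 158 158 159 158 157 156 154 138 105  76  51  44]
orange (337, 205, 41, 11)
((473.3709716796875, -34.582279205322266), (77.53656768798828, 108.45648956298828), 78.82910919189453) (16, 112, 100, 119)
((617.0098266601562, -99.06900024414062), (80.6300277709961, 50.0105094909668), 86.1877212524414) (92, 0, 98, 71)
dark (29, 19, 50, 81)
dark (26, 0, 42, 8)
turn [-0.1   0.02  0.09] shift after turn(tool mm) [ 2.   3.8 -0. ] yaw now [-1.799e+02  2.000e-02  1.269e+01] pos [ 497.2 -286.7  231. ] t 4.15
```

```bash
python3 -c "
from h import *
togo(433,-336,75,12.5)"
```

```text
turn [-0.1   0.02  0.19] shift after turn(tool mm) [-73.4  34.2 156. ] yaw now [-1.799e+02  2.000e-02  1.269e+01] pos [ 497.2 -286.7  231. ] t 4.15
```

```bash
python3 -m handwheel '[[[0,0,0],[0,0,0],1],[[0,0,0],[0,0,0],1],[[0,0,0],[0,0,0],1]]'; python3 -c "
from h import *
togo(433,-336,75,12.5)"
```

```text
clock: 4.4
eef_pos: [497.7, -287.1, 231.5]
tool_rot: [-3.141, -0.0, 0.222]
force: [0.8, -0.8, -0.0]
width: 0.1
gripper_force: 0.0
turn [-0.02 -0.02  0.21] shift after turn(tool mm) [-73.7  33.7 156.5] yaw now [-1.7998e+02 -2.0000e-02  1.2710e+01] pos [ 497.7 -287.1  231.5] t 4.4
```

```bash
H="python3 -m handwheel"; $H '[[[0,0,0],[-0.037,0.017,0.03],1],[[0,0,0],[-0.037,0.017,0.03],1],[[0,0,0],[0,0,0.035],1],[[0,0,0],[0,0,0.035],1],[[0,0,0],[0,0,0.026],1]]'
$H '[[[0,0,0],[0,0,0.012],1],[[0,0,0],[0,0,0.006],1],[[0,0,0],[0,0,0.006],1],[[0,0,0],[0,0,0.006],1],[[0,0,0],[0,0,0.006],1]]'
$H '[[[0,0,0],[0,0,0.006],1],[[0,0,0],[0,0,0.006],1],[[0,0,0],[0,0,0.006],1],[[0,0,0],[0,0,0.004],1],[[0,0,0],[0,0,0],1]]'
```

```text
clock: 4.82
eef_pos: [443.2, -328.1, 84.0]
tool_rot: [-3.14, 0.001, 0.22]
force: [0.6, 1.1, -1.5]
width: 0.2
gripper_force: 0.0
clock: 5.23
eef_pos: [445.1, -329.4, 50.7]
tool_rot: [3.14, -0.002, 0.221]
force: [-1.0, 0.6, 0.5]
width: 0.1
gripper_force: 0.0
clock: 5.65
eef_pos: [444.1, -328.6, 27.6]
tool_rot: [-3.141, -0.0, 0.22]
force: [-0.3, -0.0, 0.3]
width: -0.2
gripper_force: 0.0
```

Run:
```python
from h import *
a=snap('scene')['pixels'][255:375,310:430];b=snap('side')['pixels'][200:280,280:420]
f=lambda p,w,h:cv2.resize(p,(w,h),interpolation=cv2.INTER_CUBIC)
cv2.imwrite('pics/p1.png',cv2.cvtColor(np.hstack([f(a,380,380),f(b,420,380)]),cv2.COLOR_RGB2BGR))
print(ctrl.read_state()['eef_pos'],ctrl.read_state()['force'])
```

```text
[ 444.22218364 -328.69954992   27.92905436] [1.35424747 0.55539743 0.34249962]
```

View pics/p1.png

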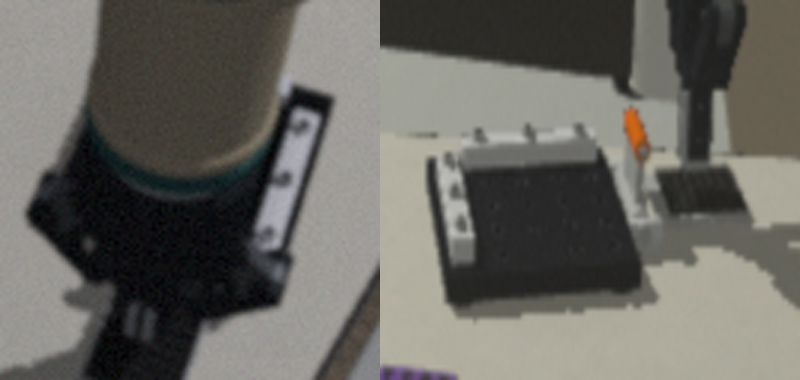

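Side view: the tread is level at (700,190) and the jaw upright at (637,130), so the pedal snapped over. I'll press gently down to the stop to be sure.

```bash
H="python3 -m handwheel"; $H '[[[0,0,0],[-0.01,0.004,0],1],[[0,0,0],[0,0,0.005],1],[[0,0,0],[0,0,0.004],1],[[0,0,0],[0,0,0.002],1],[[0,0,0],[0,0,0.002],1]]'
$H '[[[0,0,0],[0,0,0.001],1],[[0,0,0],[0,0,0.001],1],[[0,0,0],[0,0,0],1]]'
```

```text
clock: 6.17
eef_pos: [435.0, -334.8, 14.7]
tool_rot: [-3.141, 0.0, 0.22]
force: [-3.4, 3.2, 23.8]
width: 0.2
gripper_force: 12.1
clock: 6.42
eef_pos: [435.1, -334.8, 14.8]
tool_rot: [-3.141, -0.001, 0.22]
force: [-4.7, 2.6, 20.0]
width: 0.2
gripper_force: 10.2
```

```bash
H="python3 -m handwheel"; $H '[[[0,0,0],[0,0,-0.02],1],[[0,0,0],[0,0,-0.041],0],[[0,0,0],[0,0,-0.041],0],[[0,0,0],[0,0,-0.041],0],[[0,0,0],[0,0,-0.041],0]]'
$H '[[[0,0,7],[0,0,0],0],[[0,0,7],[0,0,0],0],[[0,0,7],[0,0,0],0],[[0,0,1.6],[0,0,0],0]]'
python3 -c "
from h import *
togo(445,-28,200,-10)"
```

```text
clock: 6.83
eef_pos: [434.9, -334.5, 198.5]
tool_rot: [-3.141, 0.001, 0.22]
force: [1.4, -0.2, -0.8]
width: 48.4
gripper_force: 0.0
clock: 7.17
eef_pos: [435.5, -334.4, 196.8]
tool_rot: [-3.141, -0.0, -0.177]
force: [0.2, 0.2, -0.1]
width: 85.1
gripper_force: 0.0
turn [-0.01 -0.   -0.15] shift after turn(tool mm) [ -43.9 -303.4   -3.2] yaw now [-179.99   -0.    -10.15] pos [ 435.5 -334.4  196.8] t 7.17
```

```bash
H="python3 -m handwheel"; for i in 1 2; do $H '[[[0,0,0],[-0.0055,-0.038,0],0],[[0,0,0],[-0.0055,-0.038,0],0],[[0,0,0],[-0.0055,-0.038,0],0],[[0,0,0],[-0.0055,-0.038,0],0]]'; done; $H '[[[0,0,0],[0,0,0],0],[[0,0,0],[0,0,0],0],[[0,0,0],[0,0,0],0]]'
python3 - <<'E'
from h import *
im=snap('wrist','w3.png')
c=purple(im)
for k in c:
    print(cv2.boundingRect(k),rect_on(im,k,28))
g=cv2.cvtColor(im['pixels'],cv2.COLOR_RGB2HSV)
x,y,w,h=cv2.boundingRect(c[0]); print(g[y+h//2,x-3:x+w+3:2,2]); print(g[y-3:y+h+3:2,x+w//2,2])
togo(472,-28,28,-10)
E
```

```text
clock: 7.5
eef_pos: [439.5, -179.8, 196.5]
tool_rot: [-3.141, 0.001, -0.172]
force: [0.6, 1.0, -0.2]
width: 85.4
gripper_force: 0.0
clock: 7.83
eef_pos: [444.2, -25.9, 196.7]
tool_rot: [-3.142, 0.0, -0.171]
force: [1.3, 0.7, -0.9]
width: 85.5
gripper_force: 0.0
clock: 8.08
eef_pos: [444.5, -28.1, 196.8]
tool_rot: [3.141, -0.0, -0.172]
force: [0.0, 0.0, -0.1]
width: 85.2
gripper_force: 0.0
(278, 125, 75, 116) ((471.5794677734375, -26.613468170166016), (64.33859252929688, 102.00762939453125), 78.8265380859375)
(315, 0, 97, 31) ((595.3276977539062, -87.30650329589844), (74.03951263427734, 20.313152313232422), 80.16934204101562)
[ 85  85 103 108 110 103  76  68  80 105 109 110 110 106  85  64  68  91
 106 108 106 105  89  57  52  63  96 108 107 107 102  68  51  55  79 107
 110 111 113 132 132]
[131 118 111 118 114 112 112 112 112 112 112 112 112 111 110 111 111 110
 110 110 111 110 109 109 109 108 109 108 107 109 107 107 107 107 106 106
 106 105 105 105 105 106 105 104 104 104 105 104 104 104 105 104 103 104
 103 103 103 102 102  89  83]
turn [ 0.04 -0.02  0.02] shift after turn(tool mm) [ 26.9  -5.7 168.9] yaw now [ 1.7996e+02 -2.0000e-02 -9.9800e+00] pos [444.5 -29.  196.9] t 8.13
```

View pics/w3.png

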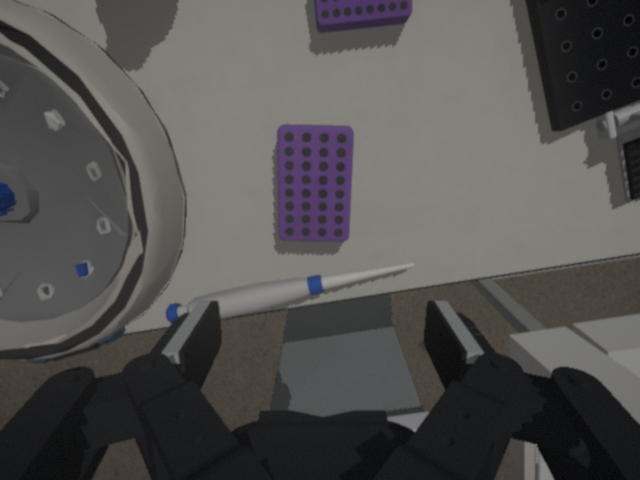

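The large block fills cols 278–353 and rows 125–241: centre (471.6,-26.6), axis -11.2°, size close to 105x68. The side fence's middle screw would sit under a centred finger, so I'll grip about 18 mm towards the far end.

```bash
H="python3 -m handwheel"; $H '[[[0,0,1.2],[0,0,0],0],[[0,0,0],[0.022,-0.0045,0.03],0],[[0,0,0],[0.022,-0.0045,0.03],0],[[0,0,0],[0,0,0.035],0],[[0,0,0],[0,0,0.03],0]]';  $H '[[[0,0,0],[0,0,0],0],[[0,0,0],[0,0,0],0]]'; python3 -c "
from h import *
togo(489.3,-30.1,7,-11.2)"
```

```text
clock: 8.55
eef_pos: [490.5, -29.4, 70.1]
tool_rot: [3.141, -0.001, -0.198]
force: [-0.3, 0.0, 0.3]
width: 85.4
gripper_force: 0.0
clock: 8.72
eef_pos: [488.3, -29.3, 71.3]
tool_rot: [3.141, 0.003, -0.199]
force: [1.2, -0.1, 1.1]
width: 85.1
gripper_force: 0.0
turn [ 0.05  0.16 -0.19] shift after turn(tool mm) [ 1.1  0.6 64.3] yaw now [ 1.7995e+02  1.6000e-01 -1.1390e+01] pos [488.3 -29.3  71.3] t 8.72
```

```bash
H="python3 -m handwheel"; $H '[[[0,0,0],[0.001,0.0006,0.03],0],[[0,0,0],[0,0,0.02],0],[[0,0,0],[0,0,0.014],0],[[0,0,0],[0,0,0],0],[[0,0,0],[0,0,0],0.5]]';  $H '[[[0,0,0],[0,0,0],0.6],[[0,0,0],[0,0,0],1],[[0,0,0],[0,0,0],1],[[0,0,0],[0,0,0],1],[[0,0,0],[0,0,0],1]]'; $H '[[[0,0,0],[0,0,-0.02],1],[[0,0,0],[0,0,-0.04],1],[[0,0,0],[0,0,-0.04],1],[[0,0,0],[0,0,0],1],[[0,0,0],[0,0,0],1]]';python3 -c "
from h import *
im=snap('side','s2.png')"
python3 - <<'E'
import cv2
a=cv2.imread('pics/s2.png')[130:330,240:480]
cv2.imwrite('pics/s2c.png',cv2.resize(a,None,fx=2.5,fy=2.5,interpolation=cv2.INTER_CUBIC))
E
```

```text
clock: 9.13
eef_pos: [491.2, -29.3, 9.4]
tool_rot: [-3.142, -0.002, -0.196]
force: [0.3, 1.0, 0.0]
width: 75.6
gripper_force: 0.0
clock: 9.55
eef_pos: [491.6, -29.2, 10.2]
tool_rot: [3.141, -0.004, -0.196]
force: [-1.8, -0.8, 7.3]
width: 66.4
gripper_force: 67.5
clock: 9.97
eef_pos: [492.2, -28.3, 110.9]
tool_rot: [-3.14, -0.006, -0.194]
force: [0.2, 0.3, -4.0]
width: 66.2
gripper_force: 69.2
```

View pics/s2c.png

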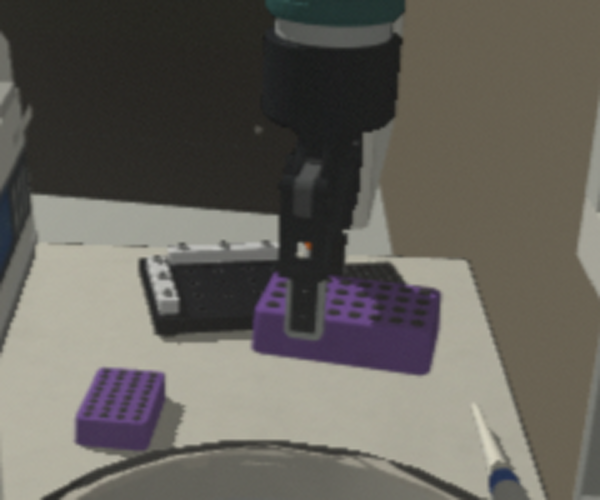

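The block is held level, with the finger about 20 mm from centre towards its far end and the tip about 15 mm above its underside. Next: carry it over the nest at this height.

```bash
H="python3 -m handwheel"; $H '[[[0,0,-6],[0,0,0],1],[[0,0,-6],[0,0,0],1],[[0,0,-6],[0,0,0],1],[[0,0,-5.6],[0,0,0],1],[[0,0,0],[0,0,0],1]]' | tail -4; python3 -c "
from h import *
togo(567.7,-300.2,110,12.5)"
```

```text
tool_rot: [-3.14, 0.002, 0.219]
force: [-0.6, -0.3, -2.0]
width: 66.7
gripper_force: 69.2
turn [-0.08  0.11  0.05] shift after turn(tool mm) [ 17.7 282.6  -2.9] yaw now [-1.7992e+02  1.1000e-01  1.2550e+01] pos [489.3 -28.1 107.1] t 10.43
```

```bash
H="python3 -m handwheel"; for i in 1 2; do $H '[[[0,0,0],[0.0018,0.028,0],1],[[0,0,0],[0.0018,0.028,0],1],[[0,0,0],[0.0018,0.028,0],1],[[0,0,0],[0.0018,0.028,0],1],[[0,0,0],[0.0018,0.028,0],1]]'|tail -6; done;  $H '[[[0,0,0],[0,0,0],1],[[0,0,0],[0,0,0],1],[[0,0,0],[0,0,0],1]]'|head -3
python3 - <<'E'
from h import *
im=snap('wrist','w4.png')
togo(567.7,-300.2,110,12.5)
E
```

```text
clock: 10.85
eef_pos: [528.6, -163.9, 107.0]
tool_rot: [-3.14, 0.002, 0.214]
force: [-0.1, 0.2, -1.3]
width: 66.4
gripper_force: 69.2
clock: 11.27
eef_pos: [567.5, -298.5, 106.6]
tool_rot: [-3.139, 0.002, 0.214]
force: [0.5, -0.3, -1.0]
width: 66.4
gripper_force: 69.2
clock: 11.52
eef_pos: [567.2, -296.7, 106.6]
tool_rot: [-3.139, 0.002, 0.215]
turn [-0.18  0.08 -0.1 ] shift after turn(tool mm) [-0.7  4.2 -3.2] yaw now [-1.7982e+02  8.0000e-02  1.2400e+01] pos [ 567.5 -296.   106.8] t 11.57
```

View pics/w4.png

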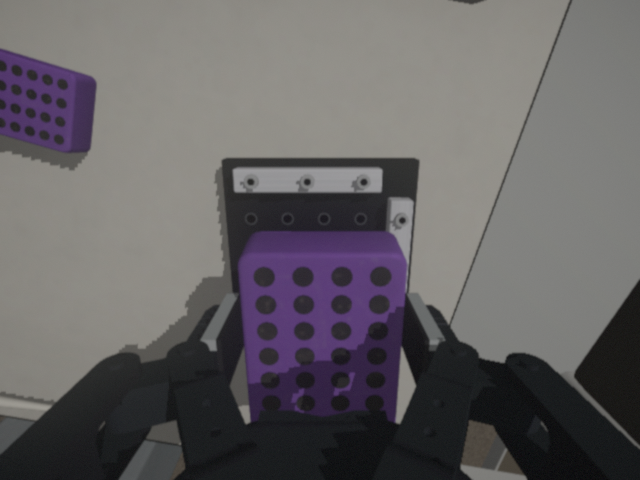

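The block hangs over the nest: its front bottom edge is at row 233 (cols 250–398), with the far fence at rows 168–193 and the side fence from col 387. I'll cast rays to check the offsets.

Run:
```python
from h import *
im=snap('wrist')
a=np.radians(12.5);e=np.array([np.cos(a),np.sin(a)]);n=np.array([-np.sin(a),np.cos(a)])
def N(u,v,z):
    p=onz(im,u,v,z)[:2]; return np.round([p@e-460.75,p@n+411],1)
for t,u,v,z in [('front bot L',251,233,97),('front bot R',397,233,97),('front top L',243,258,125),('front top R',406,258,125),('top L low',246,380,125),('top R low',401,380,125),
 ('far inner L',234,193,28),('far inner R',382,193,28),('side inner',387,199,28),('side outer',413,199,28),('far outer L',234,168,28),('far outer R',382,168,28)]: print(t,N(u,v,z))
s=ctrl.read_state();p=s['eef_pos'];print('tcp',p[:2]@e-460.75,p[:2]@n+411,p[2],np.degrees(s['tool_rot']))
```

```text
front bot L [59.3 30.4]
front bot R [ 59.3 -35.6]
front top L [57.9 27.9]
front top R [ 57.9 -33.5]
top L low [ 2.5 30.5]
top R low [  2.6 -35.3]
far inner L [64.9 54.5]
far inner R [ 64.8 -39.5]
side inner [ 61.  -42.8]
side outer [ 61.  -59.4]
far outer L [80.6 53.3]
far outer R [ 80.5 -38.7]
tcp 29.512341389359847 -0.68362359223363 106.99965695959703 [-1.79847931e+02  5.74283356e-02  1.24501638e+01]
```

```bash
H="python3 -m handwheel"; $H '[[[0,0,0],[0,0,0.03],1],[[0,0,0],[0,0,0.025],1],[[0,0,0],[0,0,0.015],1],[[0,0,0],[0,0,0.005],1],[[0,0,0],[0,0,0],1]]'; $H '[[[0,0,0],[0,0,0.002],1],[[0,0,0],[0,0,0.002],1],[[0,0,0],[0,0,0.001],1],[[0,0,0],[0,0,0],1]]'
```

```text
clock: 12.03
eef_pos: [567.4, -296.7, 31.6]
tool_rot: [-3.14, 0.002, 0.217]
force: [0.3, 0.1, -2.6]
width: 66.2
gripper_force: 69.1
clock: 12.37
eef_pos: [568.5, -298.1, 28.6]
tool_rot: [3.141, -0.001, 0.217]
force: [-0.6, -0.0, -2.2]
width: 66.1
gripper_force: 69.2
```

```bash
H="python3 -m handwheel"; $H '[[[0,0,0],[0,0,0.001],1],[[0,0,0],[0,0,0.001],1],[[0,0,0],[0,0,0],1]]'; $H '[[[0,0,0],[0,0,0.001],1],[[0,0,0],[0,0,0],1],[[0,0,0],[0,0,0],1]]'
```

```text
clock: 12.62
eef_pos: [568.4, -298.1, 26.3]
tool_rot: [3.141, -0.001, 0.217]
force: [1.0, 0.8, 0.3]
width: 65.9
gripper_force: 69.4
clock: 12.87
eef_pos: [568.4, -298.1, 26.3]
tool_rot: [3.141, -0.001, 0.217]
force: [-1.7, 2.1, 7.4]
width: 66.4
gripper_force: 70.3
```

```bash
H="python3 -m handwheel"; $H '[[[0,0,0],[0,0.002,0],1],[[0,0,0],[0,0.002,0],1],[[0,0,0],[0,0.001,0],1],[[0,0,0],[0,0,0],1]]'; $H '[[[0,0,0],[0.002,0,0],1],[[0,0,0],[0.001,0,0],1],[[0,0,0],[0.001,0,0],1],[[0,0,0],[0,0,0],1]]';  $H '[[[0,0,0],[0,0.001,0],1],[[0,0,0],[0,0.001,0],1],[[0,0,0],[0,0,0],1]]'
```

```text
clock: 13.2
eef_pos: [570.1, -302.9, 26.3]
tool_rot: [3.141, -0.002, 0.217]
force: [-0.6, 2.4, 6.2]
width: 66.4
gripper_force: 70.2
clock: 13.53
eef_pos: [573.1, -303.1, 26.3]
tool_rot: [3.14, -0.0, 0.217]
force: [-2.1, -0.4, 6.3]
width: 66.3
gripper_force: 70.3
clock: 13.78
eef_pos: [573.3, -303.9, 26.3]
tool_rot: [-3.141, -0.0, 0.217]
force: [-2.7, 2.5, 8.6]
width: 66.3
gripper_force: 70.4
```

```bash
H="python3 -m handwheel"; for i in 1 2; do $H '[[[0,0,0],[0,0.001,0],1],[[0,0,0],[0,0.001,0],1],[[0,0,0],[0,0,0],1]]'|sed -n 2,4p; done; for i in 1 2; do $H '[[[0,0,0],[0.001,0,0],1],[[0,0,0],[0.001,0,0],1],[[0,0,0],[0,0,0],1]]'|sed -n 2,4p; done
```

```text
eef_pos: [573.4, -304.4, 26.3]
tool_rot: [-3.138, -0.0, 0.217]
force: [-3.9, 5.3, 11.8]
eef_pos: [573.5, -304.5, 26.4]
tool_rot: [-3.135, 0.0, 0.217]
force: [-4.7, 9.2, 15.0]
eef_pos: [573.5, -304.5, 26.4]
tool_rot: [-3.134, 0.003, 0.216]
force: [-9.2, 8.8, 16.8]
eef_pos: [573.5, -304.6, 26.4]
tool_rot: [-3.133, 0.006, 0.215]
force: [-13.9, 8.3, 20.4]
```

```bash
H="python3 -m handwheel"; $H '[[[0,0,0],[0,0,-0.002],1],[[0,0,0],[0,0,0],1],[[0,0,0],[0,0,0],1]]'|sed -n 2,4p;  $H '[[[0,0,0],[0.001,0,0],1],[[0,0,0],[0.001,0,0],1],[[0,0,0],[0,0,0],1]]'|sed -n 2,4p; python3 -c "
from h import *
im=snap('wrist','w5.png')
p=im['pixels'][140:320,190:450]
cv2.imwrite('pics/w5c.png',cv2.cvtColor(cv2.resize(p,None,fx=3,fy=3,interpolation=cv2.INTER_CUBIC),cv2.COLOR_RGB2BGR))"
```

```text
eef_pos: [573.6, -304.6, 26.6]
tool_rot: [-3.134, 0.007, 0.215]
force: [-9.5, 6.1, 7.7]
eef_pos: [573.6, -304.6, 26.6]
tool_rot: [-3.133, 0.01, 0.215]
force: [-13.3, 6.2, 10.8]
```

View pics/w5c.png

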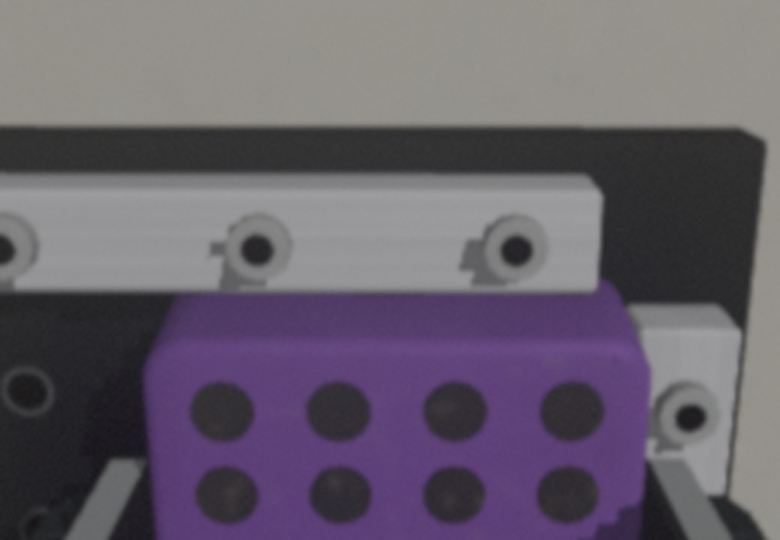

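The block's front face meets the far fence along (180–600,290) and its right side meets the side fence at (635,330); no gap at either. The tool has tilted about 0.5° under load, so I'll level it to keep the block flat.

Run:
```python
from h import *
s=ctrl.read_state(); togo(*s['eef_pos'],12.35); print(s['force'],s['torque'])
```

```text
turn [-0.51  0.54 -0.06] shift after turn(tool mm) [0. 0. 0.] yaw now [-179.49    0.54   12.29] pos [ 573.6 -304.6   26.6] t 15.33
[-13.4590883    5.99026189   9.20921946] [ 1.00071724  2.71692573 -0.24367334]
```

```bash
H="python3 -m handwheel"; $H '[[[-0.2,0.2,0],[0,0,0],1],[[-0.2,0.2,0],[0,0,0],1],[[-0.1,0.1,0],[0,0,0],1],[[0,0,0],[0,0,0],1],[[0,0,0],[0,0,0],1]]'|sed -n 2,4p;  python3 - <<'E'
from h import *
s=ctrl.read_state(); togo(*s['eef_pos'],12.35); print(s['force'],s['torque'])
E
```

```text
eef_pos: [573.7, -304.6, 26.3]
tool_rot: [-3.142, 0.0, 0.214]
force: [-12.4, 4.3, 7.6]
turn [-0.    0.02 -0.08] shift after turn(tool mm) [0. 0. 0.] yaw now [-1.800e+02  2.000e-02  1.227e+01] pos [ 573.7 -304.6   26.3] t 15.75
[-12.44458883   4.25567652   7.63407572] [ 1.0382535   2.65370538 -0.42552213]
```

```bash
H="python3 -m handwheel"; $H '[[[-0.2,0,0],[0,0.0015,0],1],[[-0.2,0.1,0],[0.001,0.0015,0],1],[[-0.2,0.1,0],[0.001,0.0015,0],1],[[0,0,0],[0,0,0],1],[[0,0,0],[0,0,0],1]]'|sed -n 2,4p;  python3 - <<'E'
from h import *
s=ctrl.read_state(); togo(*s['eef_pos'],12.35); f=s['force'];a=np.radians(12.35);print(f,'nest',f[0]*np.cos(a)+f[1]*np.sin(a),-f[0]*np.sin(a)+f[1]*np.cos(a),s['torque'])
E
```

```text
eef_pos: [573.7, -304.7, 26.2]
tool_rot: [3.141, 0.001, 0.214]
force: [-19.1, 11.7, 17.7]
turn [ 0.06  0.06 -0.08] shift after turn(tool mm) [0. 0. 0.] yaw now [1.7994e+02 6.0000e-02 1.2270e+01] pos [ 573.7 -304.7   26.2] t 16.17
[-19.05899741  11.70175778  17.73175461] nest -16.115152502179125 15.507365262008333 [ 2.8496585   4.08218765 -0.51219411]
```

```bash
python3 -m handwheel '[[[0,0,0],[0,0,0],1],[[0,0,0],[0,0,0],1],[[0,0,0],[0,0,0],1],[[0,0,0],[0,0,0],1],[[0,0,0],[0,0,0],1]]'
python3 - <<'E'
from h import *
for i in (snap('side')['pixels'],cv2.cvtColor(cv2.imread('pics/side0.png'),cv2.COLOR_BGR2RGB)):
    g=cv2.cvtColor(i,cv2.COLOR_RGB2HSV); m=cv2.inRange(g,(5,150,110),(20,255,255));m[:, :250]=0;m[:,450:]=0;print('orange',cv2.boundingRect(m))
    p=[cv2.minAreaRect(c) for c in purple({'pixels':i})];print(p)
im=snap('wrist')
for k in purple(im): print(cv2.boundingRect(k))
E
```

```text
clock: 16.58
eef_pos: [573.7, -304.7, 26.3]
tool_rot: [3.14, 0.001, 0.214]
force: [-18.0, 11.2, 18.4]
width: 65.9
gripper_force: 71.5
orange (362, 223, 7, 9)
[((332.79412841796875, 235.17649841308594), (23.92527198791504, 51.513057708740234), 87.27368927001953), ((287.49310302734375, 293.082763671875), (32.553829193115234, 30.975967407226562), 4.763640880584717)]
orange (353, 225, 7, 9)
[((287.49591064453125, 293.0450744628906), (32.5023307800293, 30.963220596313477), 5.19442892074585), ((377.22296142578125, 303.99102783203125), (65.03305053710938, 13.777779579162598), 10.22216796875)]
(225, 232, 182, 191)
```

```bash
python3 -c "
from cell import ctrl
print(ctrl.finish_job())"
```

```text
the job is handed in; nothing more can be done
None
```

The job is handed in after 17 s: the pedal is down at its stop with the jaw open, and the large purple block lies flat in the corner, still gripped and pressed against both fences with about 16 N each; I moved nothing else on the bench.

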